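Press a mount blank into the corner of a jig with a push stick

TASK

Pull the wooden push stick up out of its grey holder, put its tip into the round pocket in the top of the red blank, and with the stick slide the blank square into the jig's corner, against both the blue fence and the black stop block. Finish still gripping the stick and holding the blank there with one firm diagonal push, so that it bears on the fence, on the stop and down on the bed all at once (roughly 10 N against each). Never touch the blank with the gripper, only with the stick, and leave the other things on the desk where they are.

Things in the scene. Friction and masses are not known exactly. Their poses are not given: they have to be found in the camera images.
- stick: push stick, 40 g, upright in the holder; origin at the centre of its lower end, z up along it. Lower 50 mm: black round rod, 12 mm wide, flat end. From 50 to 120 mm: wooden square handle, 16 x 16 mm, faces square to its x and y, green band at the top. At the start its lower end is 8 mm above the desk, so the handle spans 58 to 128 mm above the desk
- stick_tip (a point): centre of the stick's flat lower end (same point as the stick's origin)
- holder: grey block, 56 x 56 x 56 mm, fixed to the desk; origin at the centre of its underside, z up; a round well 17 mm wide and 48 mm deep goes down from the middle of its top
- blank: red square block (workpiece) of slippery plastic (friction about 0.2), 64 x 64 x 32 mm, 0.12 to 0.2 kg, lying loose on the jig's bed, turned up to 0.2 rad from the jig; origin at the centre of its underside, x and y square to its sides, z up. In the middle of its top a round blind pocket, 23 mm wide and 16 mm deep
- pocket (a point): centre of the pocket's floor: 16 mm above the blank's underside, 16 mm below its top
- jig: corner jig, fixed to the desk: 180 x 180 mm, origin at the centre of its underside, z up; its +x points across to the fence (roughly away from the robot), its +y to the stop (roughly to the left). It is rigid, so pushing on it builds force within a millimetre or so
- bed: bright flat plate of the jig, 170 x 170 mm, its top 12 mm above the desk; the blank slides on it
- fence: blue bar along the jig's far side, standing 30 mm above the bed, 170 mm long along the jig's y; its face towards the robot is 50 mm from the jig's origin in the jig's +x
- stop: black block at the left, standing 30 mm above the bed, 60 mm long along the jig's x, joining the fence; its inner (right) face is 50 mm from the jig's origin in the jig's +y
- corner (a point): point on the bed's top where the fence face and the stop face meet, axes as the jig's; the seated blank's origin lies at (-32, -32, 0) mm from it, the blank's axes parallel to the jig's
- case: bystander: small black round case with a white lid, 47 mm wide, 60 mm high; origin under its centre
- glass_box: bystander: small white box with a blue-green lid, 33 x 33 x 17 mm; origin under its centre
- tin: bystander: round open tin of black screws, 64 mm wide, 23 mm high; origin under its centre
- dish: bystander: petri dish, 60 mm wide, 14 mm high; origin under its centre
- driver: bystander: hex driver with red T handle, 162 x 85 x 17 mm, lying; origin under its centre
- reagent: bystander: brown bottle with a blue cap, 57 mm wide, 107 mm high; origin under its centre
Mind the look-alikes: they are no part of the job. Several things have the shape of the blank; the one meant has the colours described above.

How it is judged:
By the outcome, as a careful person would: the job done as asked, in the order asked, and still so for the second after the job is handed in, while the arm keeps its last pose, push and grip.
It also fails if it takes over 51 s, if anything falls off the work surface, if the arm or the gripper's body presses on something with over 40 N, if the wrist force passes 120 N, or if a joint passes its speed limit or range.

ROBOT

A 7-joint arm with a two-finger parallel gripper is mounted at the origin on a cart in front of the work surface, level with it; the furniture and walls round the work are solid. World frame = base frame: x ahead of the robot, y to its left, z up, the work surface at z = 0. Lengths are in m, angles in rad, forces in N, time in s.
With the tool pointing down it reaches from about 0.4 to 0.875 m from the base axis. Payload 19.3 kg.
Tool frame: the origin (TCP) lies midway between the tips of the shut fingers; the grasp point (between the pads) lies 19 mm behind it (manip.hold_point_z is the z of the grasp point in the tool frame, in m); z points along the fingers, y is the line along which they close (so a half turn about z gives the same grasp; the last joint's range is limited). The gripper opens to 85 mm and grips with 20 to 120 N. Pads are 22 mm wide; open, the fingers measure 114 mm over their backs; the gripper's body (76 mm by 85 mm) begins 54 mm behind the grasp point. The pads swing forward as they close: fully open they stand 13 mm farther back than shut.
Start: joints at [1.259, 0.521, -0.036, 1.599, 0.021, 1.021, -0.113], TCP at [0.15, -0.607, 0.231] pointing down, gripper open.
Joint ranges: [-2.91, 2.91], [-0.3, 2.13], [-1.5, 1.42], [0.17, 2.43], [-1.26, 4.41], [0.16, 1.93], [-2.52, 2.52]. Speed limits (rad/s): [1.89, 1.89, 2.39, 2.39, 3.01, 3.01, 3.01].

INTERFACE

Orientations are given as a unit quaternion [x, y, z, w].
In Python, from station import manip, camera, recognise, pinpoint gives the robot as it stands.
- The arm moves only by the tool jog_arm, never from a script. Its argument "increments" is one flat list of numbers, 7 for each row, row after row: the turn, a rotation vector about the tool's x, y, z in rad, then the shift along the tool's x, y, z in cm, then the opening, from -1 (shut) to 1 (fully open). A call has 1 to 20 rows; each row is the pose to reach, as a shift and turn from the pose commanded when the call began, along the tool's axes at that moment; what a row does not reach only later rows make up. A row lasts 1/12 s, in which the tool goes at most 41.7 mm and 7.16 degrees, less where a joint would pass 70% of its speed; a pose out of reach is approached as far as the arm can. A call with a gripper value outside its range is refused whole. The fingers move at their own pace and stop on an object; "squeeze" is the grip in N (left out, the last holds). Time passes only in rows, so rows that repeat a pose let the fingers close. It gives the time, the measured TCP pose, the force, the opening and the grip force at its end, in the units of the state.
- manip.observe(): the state, without advancing time (a new reading comes with each control period).
- camera(name): name is "scene" or "top"; returns a dict with "color" (480x640x3 uint8, red, green, blue), "K" (3x3 intrinsics, pixels), "xyz" and "orientation" of the camera in the world. Camera axes: x right, y up, looking along -z (the intrinsics and any distortion apply to the point x, -y, -z); pixel columns grow to the right and rows downward; lengths in m; the calibration is good to about 2 mm. A picture is of the moment at which its call begins. There is no depth.
- manip.job_done(): hands the job in; it is judged then, once.
Trained networks look in a picture, given as the dict that the camera call returned (one of the last four; its "shot" number tells which), for a name from the list of things; names that differ only in an ending like _2 or _b are one class to them, and where a whole thing is asked for, a point or a joint stands for the part that bears it (a point fixed in the world has none). Each returns a list of dicts, best first, with "score" (0 to 1); they miss things now and then, are a little off and sometimes report something else, mostly with a low value. They report only what shows in the picture. A call takes as long as a camera call. They do not tell look-alikes from the thing itself.
- recognise(picture, target): "rect" ([left, top, width, height] in pixels, round what is visible of it).
- pinpoint(picture, target): "position" ([column, row] in pixels: a listed point, or the origin of a listed thing).
The state is a dict: "time_s": time; "joint_positions": joint angles; "qvel": joint speeds; "effort": joint torques, N m; "tool_pos": TCP position; "tool_rot": TCP orientation; "force": force on the tool from outside, world axes, zero at the start; "moment": the same for the moment, N m; "finger_gap": finger opening in m; "grip_force": force on a finger pad.
Only numpy, scipy, OpenCV 4.12 (cv2) and the standard library are available. Lean on these libraries where they do the work, as an engineer would, in place of code of your own. Each camera call takes 0.05 s, during which the arm holds its last target. There are 200 camera calls.

## Working session

There is one attempt and no reset: what is moved stays moved. The work goes in short steps, Python scripts to look and compute and a tool call to move; the robot and the scene stay as the last step left them, time stands still between calls to the robot, and variables do not carry over. Pictures are saved under pics/ and viewed, at most 10 in all, crops included, and the job is handed in when it is done.

Besides the shell and the picture viewer there is one more tool, called after "Request:" as name(argument=value, ...) on one line, values as JSON. jog_arm: Moves the arm, as the interface text tells. Its arguments: {"type":"object","properties":{"increments":{"type":"array","items":{"type":"number"}},"squeeze":{"type":"number"}},"required":["increments"]}

```bash
mkdir -p pics; ls; cat > h.py <<'E'
import numpy as np,cv2
from scipy.spatial.transform import Rotation as R
def ray(p,uv):
    K=np.array(p["K"]); d=np.linalg.inv(K)@np.array([uv[0],uv[1],1.0])
    return np.array(p["xyz"]), R.from_quat(p["orientation"]).apply([d[0],-d[1],-d[2]])
def onz(p,uv,z):
    o,d=ray(p,uv); return o+d*(z-o[2])/d[2]
def tri(ps,uvs):
    A=np.zeros((3,3));b=np.zeros(3);L=[]
    for p,u in zip(ps,uvs):
        o,d=ray(p,u);d=d/np.linalg.norm(d);M=np.eye(3)-np.outer(d,d);A+=M;b+=M@o;L.append((o,M))
    x=np.linalg.solve(A,b); return x,[np.linalg.norm(M@(x-o)) for o,M in L]
def proj(p,X):
    c=R.from_quat(p["orientation"]).inv().apply(np.atleast_2d(X)-np.array(p["xyz"]));c=c*[1,-1,-1]
    q=c@np.array(p["K"]).T; return q[:,:2]/q[:,2:]
def save(p,n): cv2.imwrite(n,cv2.cvtColor(p["color"],cv2.COLOR_RGB2BGR))
E
python3 - <<'E'
from station import *
from h import *
print(manip.observe(), manip.hold_point_z)
for n in("scene","top"):
    p=camera(n);print(n,{k:v for k,v in p.items() if k!="color"});save(p,f"pics/{n}0.png")
    for t in("stick","holder","blank","jig"): print(t,recognise(p,t)[:4])
    for t in("stick","stick_tip","holder","blank","pocket","jig","corner"): print(t,pinpoint(p,t)[:4])
E
```

```text
pics
{'time_s': 0.0, 'joint_positions': array([ 1.25876254,  0.52198411, -0.03637766,  1.60004196,  0.02121394,
        1.02110864, -0.11278279]), 'qvel': array([-1.50000126e-03, -1.30007653e-03,  4.23707916e-05, -4.09438906e-04,
       -2.93468638e-04, -1.03194723e-05,  2.39081413e-03]), 'effort': array([ 1.16408024e-03, -9.27090740e+01,  1.98064193e+00, -3.69937956e+01,
        1.80589012e-02,  8.12439364e-03,  1.60241092e-05]), 'tool_pos': array([ 0.14957767, -0.60646642,  0.23073165]), 'tool_rot': array([ 9.92694747e-01,  1.20651585e-01, -1.04933929e-04, -5.68681689e-04]), 'force': array([ 0.00680606, -0.48641834, -0.69471529]), 'moment': array([ 0.02578133,  0.01030318, -0.0052524 ]), 'grip_force': 0.0, 'finger_gap': 0.08530444600945239} -0.0187
scene {'K': array([[576.39257042,   0.        , 323.56995737],
       [  0.        , 576.39257042, 246.43381154],
       [  0.        ,   0.        ,   1.        ]]), 'xyz': array([-0.41327591,  0.5936651 ,  0.68755286]), 'orientation': array([-0.24221627,  0.43929467,  0.75977181, -0.41364027]), 'shot': 1}
stick [{'rect': [386.4, 217.5,
[... 1555 characters left out ...]
ct': [247.7, 217.4, 90.8, 87.4], 'score': 0.28}]
jig [{'rect': [246.9, 216.2, 89.9, 88.9], 'score': 0.92}]
stick [{'position': [383.3, 289.1], 'score': 0.39}, {'position': [299.5, 236.3], 'score': 0.16}]
stick_tip []
holder [{'position': [382.0, 290.1], 'score': 0.72}, {'position': [383.7, 291.8], 'score': 0.63}]
blank [{'position': [214.8, 322.5], 'score': 0.76}, {'position': [291.9, 258.1], 'score': 0.7}, {'position': [381.0, 227.9], 'score': 0.65}]
pocket [{'position': [293.2, 258.5], 'score': 0.94}, {'position': [214.4, 324.8], 'score': 0.92}, {'position': [382.6, 229.5], 'score': 0.77}]
jig [{'position': [295.5, 261.8], 'score': 0.6}]
corner [{'position': [281.1, 236.7], 'score': 0.96}]
```

View pics/scene0.png

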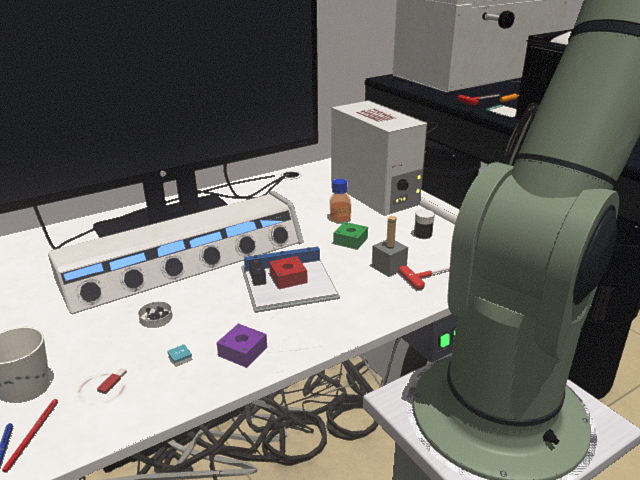

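View pics/top0.png

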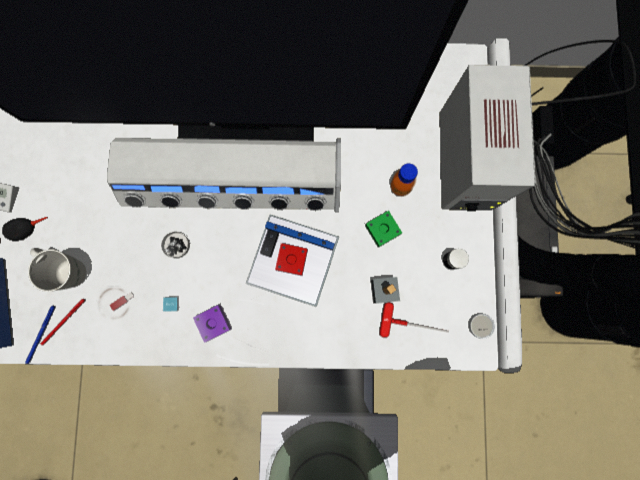

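The scene shows the red blank at (288,272) in the scene view and (292,259) in the top view. Look-alikes are the green block (351,236)/(383,228) and the purple block (242,345)/(213,323). The stick and holder are at (390,245)/(385,289), with the driver right beside the holder. I choose the red blank on the jig and check it in a crop.

```bash
python3 - <<'E'
from station import *
from h import *
t=camera("top");s=camera("scene")
np.savez("a.npz",t=t["color"],s=s["color"])
def crop(p,x,y,w,h,k):
    return cv2.resize(cv2.cvtColor(p["color"][y:y+h,x:x+w],cv2.COLOR_RGB2BGR),None,fx=k,fy=k,interpolation=cv2.INTER_CUBIC)
a=crop(t,240,210,100,100,4);b=crop(s,240,240,100,75,4);c=crop(t,360,265,100,75,4)[:200];d=crop(s,365,210,100,75,4)
im=np.zeros((600,800,3),np.uint8);im[:400,:400]=a;im[:300,400:]=b;im[400:,:400]=c;im[300:,400:]=d
cv2.imwrite("pics/crop0.png",im)
for n,u,v in(("holder",(382.8,290.8),(389.1,266.2)),("blank",(291.9,258.1),(286.6,278.8)),("pocket",(293.2,258.5),(287.5,276)),("jig",(295.5,261.8),(290.4,281.7)),("corner",(281.1,236.7),(261.6,268.5)),("holdtop",(0,0),(0,0))):
    print(n,tri([t,s],[u,v]), onz(t,u,0.012),onz(s,v,.012))
E
```

```text
holder (array([ 0.43869977, -0.12608991,  0.00268457]), [np.float64(0.0005255065284346657), np.float64(0.0005255065284347087)]) [ 0.43807443 -0.12521641  0.012     ] [ 0.42736311 -0.11583798  0.012     ]
blank (array([0.51407775, 0.09557066, 0.00638558]), [np.float64(0.0011658459295642333), np.float64(0.0011658459295643129)]) [0.51286714 0.09421837 0.012     ] [0.50721957 0.10055594 0.012     ]
pocket (array([0.51293661, 0.0927122 , 0.01312061]), [np.float64(0.002028720862583188), np.float64(0.002028720862583208)]) [0.51195359 0.09106165 0.012     ] [0.51585    0.09342929 0.012     ]
jig (array([5.06776612e-01, 8.84729466e-02, 2.03861624e-04]), [np.float64(0.00293770994400098), np.float64(0.002937709944000949)]) [0.50406673 0.0853187  0.012     ] [0.49290244 0.09936429 0.012     ]
corner (array([0.56637749, 0.12519781, 0.01502197]), [np.float64(0.004286228226797768), np.float64(0.0042862282267978275)]) [0.56456358 0.12177525 0.012     ] [0.57392582 0.12628872 0.012     ]
holdtop (array([0.7969972 , 0.46854861, 0.55162904]), [np.float64(0.01921722464954886), np.float64(0.019217224649548847)]) [1.17168827 0.86795235 0.012     ] [ 6.24524414 -0.0161705   0.012     ]
```

View pics/crop0.png

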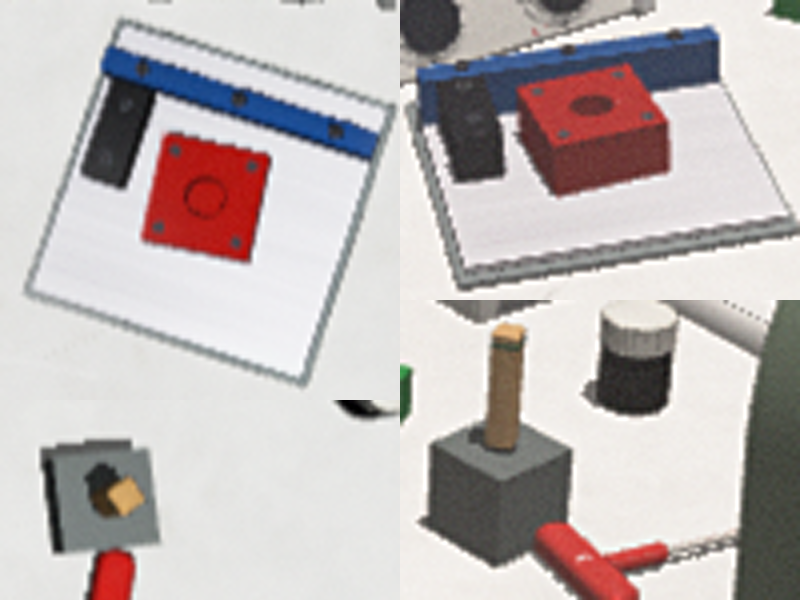

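```bash
cat > fit.py <<'E'
from station import *
from h import *
from scipy.optimize import least_squares
t=camera("top");s=camera("scene")
T=lambda x,y:(240+x/4-.375,210+y/4-.375)
S=lambda x,y:(240+(x-400)/4-.375,240+y/4-.375)
C=lambda x,y:(360+x/4-.375,265+(y-400)/4-.375)
D=lambda x,y:(365+(x-400)/4-.375,210+(y-300)/4-.375)
def fit(name,obs,x0):
    def pts(q):
        c,sn=np.cos(q[2]),np.sin(q[2])
        return [(p,uv,[q[0]+c*m[0]-sn*m[1],q[1]+sn*m[0]+c*m[1],m[2]]) for p,uv,m in obs]
    f=lambda q:np.concatenate([proj(p,X)[0]-uv for p,uv,X in pts(q)])
    r=least_squares(f,x0,loss="soft_l1"); print(name,r.x.round(4),"res",f(r.x).round(1).tolist()); return r.x
h=.09
J=[(t,T(118,20),(h,h,.012)),(t,T(393,104),(h,-h,.012)),(t,T(305,383),(-h,-h,.012)),(t,T(27,292),(-h,h,.012)),
   (s,S(460,277),(-h,h,.012)),(s,S(798,222),(-h,-h,.012))]
j=fit("jig",J,[.5,.09,-.3]); fit("jig top only",J[:4],[.5,.09,-.3])
b=.032
B=[(t,T(167,132),(b,b,.044)),(t,T(271,153),(b,-b,.044)),(t,T(250,262),(-b,-b,.044)),(t,T(142,241),(-b,b,.044)),
   (s,S(518,93),(b,b,.044)),(s,S(632,65),(b,-b,.044)),(s,S(667,119),(-b,-b,.044)),(s,S(550,141),(-b,b,.044)),(s,S(558,193),(-b,b,.012)),(s,S(668,168),(-b,-b,.012))]
k=fit("blank",B,[.51,.09,-.2])
w=.008
Kk=[(t,C(126,474),(w,w,.128)),(t,C(145,494),(w,-w,.128)),(t,C(127,516),(-w,-w,.128)),(t,C(108,492),(-w,w,.128))]
st=fit("stick",Kk,[.44,-.12,-.8])
g=.028
H=[(t,C(50,448),(g,g,.056)),(t,C(150,448),(g,-g,.056)),(t,C(160,543),(-g,-g,.056)),(t,C(53,551),(-g,g,.056)),
 (s,D(430,437),(-g,g,.056)),(s,D(505,487),(-g,-g,.056)),(s,D(571,448),(g,-g,.056)),(s,D(505,563),(-g,-g,0)),(s,D(433,517),(-g,g,0))]
fit("holder",H,[.44,-.125,0])
print("stick top tri",tri([t,s],[C(127,494),D(508,331)]))
print("stick proj in scene",[(proj(s,[st[0],st[1],z])[0]-[365,210]).round(2)*4+[400,300] for z in(.058,.128)])
c,sn=np.cos(j[2]),np.sin(j[2]);Rj=np.array([[c,-sn],[sn,c]])
print("blank in jig mm",(Rj.T@(k[:2]-j[:2])*1e3).round(1),"rel yaw",k[2]-j[2],"seat xy",j[:2]+Rj@[.018,.018])
print(manip.observe()["tool_rot"],R.from_quat(manip.observe()["tool_rot"]).as_matrix().round(3))
E
python3 fit.py
```

```text
jig [ 0.5101  0.0945 -0.2948] res [-0.7, -1.6, 0.7, -0.1, -0.1, 1.3, -2.3, 0.8, -0.3, -1.1, 1.5, -1.7]
jig top only [ 0.5108  0.0933 -0.293 ] res [-0.3, -1.8, 1.2, -0.5, 0.4, 1.0, -1.7, 0.6]
blank [ 0.5088  0.0945 -0.1977] res [-0.7, -0.4, -0.2, 0.2, -0.9, -0.5, -0.7, -1.1, 0.3, -2.2, -0.2, -0.9, 1.0, 0.1, 1.2, 0.7, -0.1, 0.5, 1.1, 0.5]
stick [ 0.4402 -0.1271 -0.7896] res [0.1, -0.3, 0.7, 0.1, -0.1, -0.2, -0.7, 0.4]
holder [ 0.4507 -0.1141 -0.4081] res [2.2, -8.1, -0.5, 1.9, -12.6, 0.5, -8.3, -11.7, 1.5, 8.4, 7.8, -6.3, -15.5, -8.8, 6.3, -3.6, -0.2, 10.2]
stick top tri (array([ 0.44086078, -0.12717295,  0.12478836]), [np.float64(0.0009215380520866733), np.float64(0.0009215380520866733)])
stick proj in scene [array([502.36, 437.84]), array([509.28, 324.56])]
blank in jig mm [-1.2 -0.4] rel yaw 0.09711633114944263 seat xy [0.53254493 0.10648944]
[ 9.92703247e-01  1.20583017e-01  1.37100390e-06 -8.09287409e-06] [[ 0.971  0.239  0.   ]
 [ 0.239 -0.971  0.   ]
 [ 0.    -0.    -1.   ]]
```

The crop confirms the red block with the pocket on the bed. The stick stands at (0.440,-0.127), with its faces at 45°. I'll move over it with the fingers closing along the later push direction.

Request:
jog_arm(increments=[0,0,-0.12,2.3,-2.3,0,1,0,0,-0.24,4.6,-4.6,0,1,0,0,-0.36,6.9,-6.9,0,1,0,0,-0.48,9.2,-9.2,0,1,0,0,-0.6,11.5,-11.5,0,1,0,0,-0.72,13.8,-13.8,0,1,0,0,-0.84,16.1,-16.1,0,1,0,0,-0.96,18.4,-18.4,0,1,0,0,-1.08,20.7,-20.7,0,1,0,0,-1.2,23,-23,0,1,0,0,-1.32,25.3,-25.3,0,1,0,0,-1.44,27.6,-27.6,0,1,0,0,-1.56,29.9,-29.9,0,1,0,0,-1.68,32.2,-32.2,0,1,0,0,-1.8,34.5,-34.5,0,1,0,0,-1.92,36.8,-36.8,0,1,0,0,-2.03,38.5,-38.5,0,1,0,0,-2.112,39.7,-39.6,0,1,0,0,-2.112,39.7,-39.6,0,1,0,0,-2.112,39.7,-39.6,0,1])

```text
time_s: 3.07
tool_pos: [0.4404, -0.1269, 0.2313]
tool_rot: [0.384, 0.923, 0.0, -0.0]
force: [-0.3, -1.0, -0.1]
finger_gap: 0.0857
grip_force: 0.0
```

Request:
jog_arm(increments=[0,0,0,0,0,3,1,0,0,0,0,0,6,1,0,0,0,0,0,9,1,0,0,0,0,0,12,1,0,0,0,0,0,14,1,0,0,0,0,0,15.5,1,0,0,0,0,0,15.5,1,0,0,0,0,0,15.5,-1,0,0,0,0,0,15.5,-1,0,0,0,0,0,15.5,-1,0,0,0,0,0,15.5,-1,0,0,0,0,0,15.5,-1,0,0,0,0,0,15.5,-1,0,0,0,0,0,15.5,-1,0,0,0,0,0,15.5,-1,0,0,0,0,0,15.5,-1], squeeze=100)

```text
time_s: 4.4
tool_pos: [0.4406, -0.1275, 0.0769]
tool_rot: [0.384, 0.923, -0.0, 0.001]
force: [-1.2, -0.4, 12.8]
finger_gap: 0.0148
grip_force: 97.1
```

Request:
jog_arm(increments=[0,0,0,0,0,-1.5,-1,0,0,0,0,0,-3.5,-1,0,0,0,0,0,-5.5,-1,0,0,0,0,0,-8,-1,0,0,0,0,0,-10.5,-1,0,0,0,0,0,-12,-1,0,0,0,0,0,-12,-1,0,0,0,0,0,-12,-1])

```text
time_s: 5.07
tool_pos: [0.4404, -0.1276, 0.1968]
tool_rot: [0.384, 0.923, -0.0, 0.001]
force: [0.3, -0.0, -0.7]
finger_gap: 0.0147
grip_force: 97.4
```

```bash
python3 - <<'E'
from station import *
from h import *
t=camera("top");s=camera("scene");o=manip.observe();print(o["tool_pos"],o["force"],o["finger_gap"],o["grip_force"])
print(pinpoint(s,"stick_tip")[:2],pinpoint(t,"stick_tip")[:2],proj(s,o["tool_pos"]-[0,0,.068]))
c=proj(s,o["tool_pos"])[0].astype(int)
a=s["color"][c[1]-40:c[1]+60,c[0]-50:c[0]+50]
a=cv2.resize(a,(600,600),interpolation=cv2.INTER_CUBIC);cv2.imwrite("pics/lift.png",a[...,::-1]);print(c)
E
```

```text
[ 0.43983854 -0.12732714  0.1956481 ] [ 0.3069181   0.1429722  -1.13485855] 0.014741962276415414 97.38975405693054
[{'position': [390.6, 217.1], 'score': 0.87}] [] [[392.48242313 216.32361015]]
[394 187]
```

View pics/lift.png

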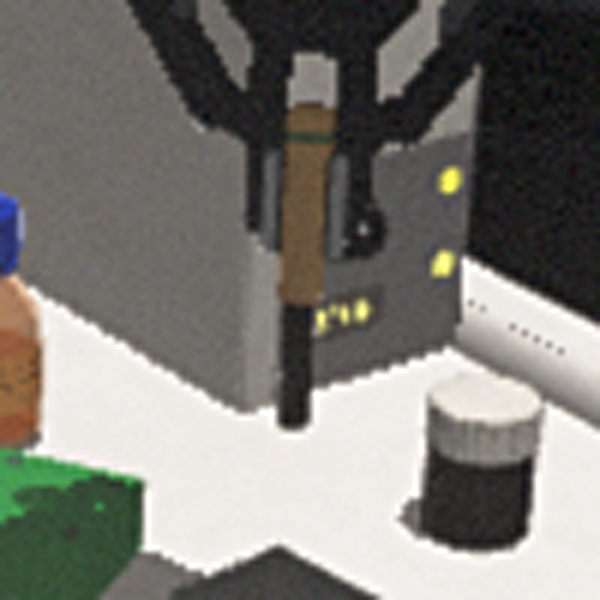

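The stick is held upright, with its tip at (392.8,217.5) in the scene view, as predicted. I'll carry it over the blank and turn the closing line towards the push direction.

Request:
jog_arm(increments=[0,0,0.03,1,2,0,-1,0,0,0.06,2,4,0,-1,0,0,0.09,3.5,6.5,0,-1,0,0,0.12,5,9,0,-1,0,0,0.15,6.5,12,0,-1,0,0,0.18,8,15,0,-1,0,0,0.21,9.3,17.5,0,-1,0,0,0.24,10.2,19.2,1,-1,0,0,0.27,10.7,20.1,2.5,-1,0,0,0.293,10.9,20.5,4,-1,0,0,0.293,10.9,20.5,5,-1,0,0,0.293,10.9,20.5,5.4,-1,0,0,0.293,10.9,20.5,5.4,-1,0,0,0.293,10.9,20.5,5.4,-1])

```text
time_s: 6.43
tool_pos: [0.5087, 0.0941, 0.1425]
tool_rot: [0.515, 0.857, -0.0, -0.0]
force: [-1.0, -0.7, -1.0]
finger_gap: 0.0147
grip_force: 97.4
```

```bash
python3 - <<'E'
from station import *
from h import *
t=camera("top");s=camera("scene");o=manip.observe();P=o["tool_pos"];print(P,o["tool_rot"],o["force"],o["finger_gap"])
for p in(s,t): print(pinpoint(p,"stick_tip")[:2],pinpoint(p,"pocket")[:3],proj(p,P-[0,0,.069]))
print("pocket rim",onz(t,(290.9,258.9),.044),onz(s,(287.6,265.9),.044), tri([t,s],[(290.9,258.9),(287.6,265.9)]))
k=4
a=cv2.resize(s["color"][220:320,235:335],None,fx=4,fy=4,interpolation=cv2.INTER_CUBIC)
b=cv2.resize(t["color"][210:310,240:340],None,fx=4,fy=4,interpolation=cv2.INTER_CUBIC)
cv2.imwrite("pics/hover.png",np.hstack([a,b])[...,::-1])
E
```

```text
[0.50902824 0.094143   0.14293236] [5.14669711e-01 8.57388419e-01 2.29508186e-04 3.66737491e-04] [0.61094067 0.12077299 0.15501234] 0.014707586087794756
[{'position': [288.2, 255.5], 'score': 0.64}] [{'position': [289.5, 274.7], 'score': 0.88}, {'position': [351.3, 234.1], 'score': 0.77}, {'position': [242.5, 342.7], 'score': 0.72}] [[287.75712139 252.77356791]]
[] [{'position': [384.3, 228.6], 'score': 0.73}, {'position': [211.6, 322.2], 'score': 0.56}, {'position': [170.4, 304.2], 'score': 0.25}] [[290.19542076 256.95407737]]
pocket rim [0.50764609 0.09443041 0.044     ] [0.50624461 0.09733039 0.044     ] (array([0.50829123, 0.09527156, 0.04215994]), [np.float64(0.0008467080954433252), np.float64(0.0008467080954433328)])
```

View pics/hover.png

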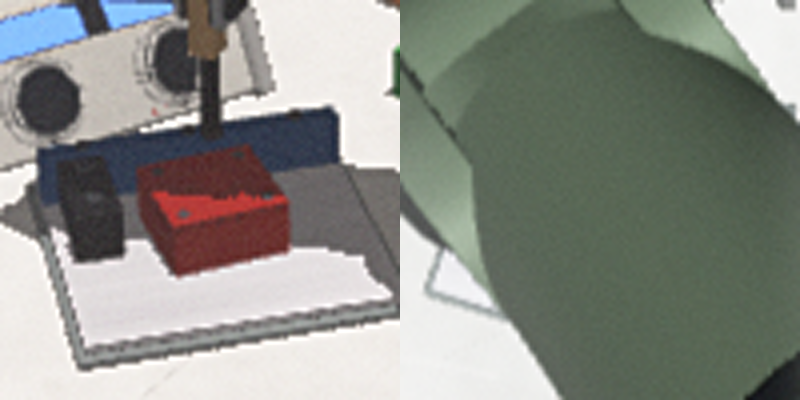

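The tip bottom is at (287.5,253) in the scene view, above the pocket, and matches the prediction within 1 px. I'll lower it in steps and watch the force.

Request:
jog_arm(increments=[0,0,0,0.1,0,1,-1,0,0,0,0.1,0,2,-1,0,0,0,0.1,0,2.6,-1,0,0,0,0.1,0,3.0,-1,0,0,0,0.1,0,3.2,-1,0,0,0,0.1,0,3.4,-1,0,0,0,0.1,0,3.4,-1])

```text
time_s: 7.32
tool_pos: [0.5082, 0.0955, 0.108]
tool_rot: [0.514, 0.858, -0.0, -0.0]
force: [0.1, 0.7, -1.1]
finger_gap: 0.0149
grip_force: 97.4
```

Request:
jog_arm(increments=[0,0,0,0,0,0.3,-1,0,0,0,0,0,0.6,-1,0,0,0,0,0,0.8,-1,0,0,0,0,0,0.9,-1,0,0,0,0,0,1.0,-1,0,0,0,0,0,1.0,-1])

```text
time_s: 7.82
tool_pos: [0.5082, 0.0955, 0.0982]
tool_rot: [0.514, 0.857, -0.0, -0.0]
force: [0.2, 0.1, -1.1]
finger_gap: 0.0145
grip_force: 97.4
```

```bash
python3 - <<'E'
from station import *
from h import *
s=camera("scene");o=manip.observe();P=o["tool_pos"];print(P,o["force"],o["moment"])
a=cv2.resize(s["color"][220:320,235:335],None,fx=5,fy=5,interpolation=cv2.INTER_CUBIC)
cv2.imwrite("pics/in.png",a[...,::-1])
E
```

```text
[0.50821821 0.09546559 0.09825913] [-1.24348026  0.2188225  -0.36764735] [-0.0522097   0.03568068 -0.0232742 ]
```

View pics/in.png

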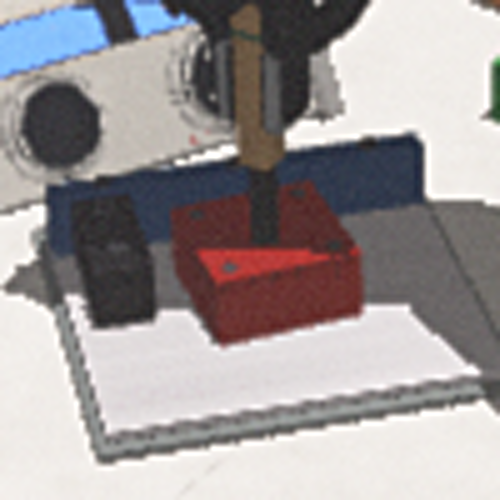

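The tip is in the pocket at about (262,240) in the crop, with no force. I'll slide diagonally (tool +y) towards the corner, stopping short of it.

Request:
jog_arm(increments=[0,0,0,0,0.2,0,-1,0,0,0,0,0.4,0,-1,0,0,0,0,0.6,0,-1,0,0,0,0,0.8,0,-1,0,0,0,0,1.0,0,-1,0,0,0,0,1.2,0,-1,0,0,0,0,1.4,0,-1,0,0,0,0,1.6,0,-1,0,0,0,0,1.8,0,-1,0,0,0,0,2.0,0,-1,0,0,0,0,2.2,0,-1,0,0,0,0,2.4,0,-1,0,0,0,0,2.5,0,-1,0,0,0,0,2.5,0,-1])

```text
time_s: 9.03
tool_pos: [0.5305, 0.1074, 0.0983]
tool_rot: [0.514, 0.858, 0.0, 0.0]
force: [0.3, 1.1, -0.3]
finger_gap: 0.0149
grip_force: 97.5
```

```bash
cat > f.py <<'E'
from station import *
from h import *
o=manip.observe();a=-.294
Rj=np.array([[np.cos(a),-np.sin(a)],[np.sin(a),np.cos(a)]])
print("t",o["time_s"],"tcp",o["tool_pos"].round(4),"Fjig",(Rj.T@o["force"][:2]).round(1),"Fz",o["force"][2].round(1),"M",o["moment"].round(2),"gap",o["finger_gap"])
E
python3 f.py; python3 - <<'E'
from station import *
from h import *
s=camera("scene")
a=cv2.resize(s["color"][220:320,235:335],None,fx=5,fy=5,interpolation=cv2.INTER_CUBIC)
cv2.imwrite("pics/slide.png",a[...,::-1])
E
```

```text
t 9.0333 tcp [0.5305 0.1074 0.0983] Fjig [-0.1  1.1] Fz -0.3 M [-0.05 -0.02  0.03] gap 0.01485825635961219
```

View pics/slide.png

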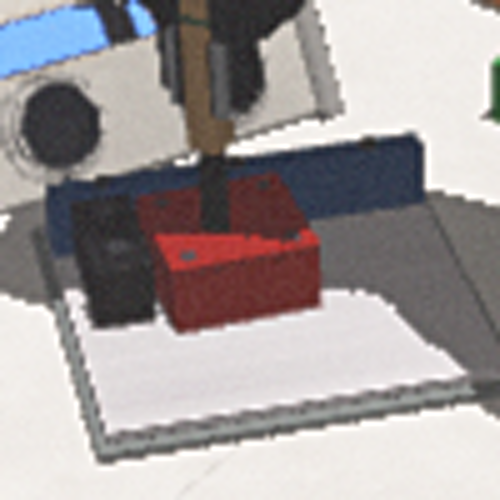

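The blank has followed. It is near the stop, with a small gap to the fence still to close. I continue slowly.

Request:
jog_arm(increments=[0,0,0,0,0.1,0,-1,0,0,0,0,0.2,0,-1,0,0,0,0,0.3,0,-1,0,0,0,0,0.4,0,-1,0,0,0,0,0.5,0,-1,0,0,0,0,0.5,0,-1])

```text
time_s: 9.58
tool_pos: [0.5348, 0.1096, 0.0983]
tool_rot: [0.514, 0.857, -0.0, -0.0]
force: [0.7, -0.4, -0.2]
finger_gap: 0.0149
grip_force: 97.5
```

```bash
python3 f.py
```

```text
t 9.5833 tcp [0.5348 0.1096 0.0983] Fjig [ 0.8 -0.2] Fz -0.2 M [-0.24  0.11  0.01] gap 0.014900926555371796
```

Request:
jog_arm(increments=[0,0,0,0,0.1,0,-1,0,0,0,0,0.2,0,-1,0,0,0,0,0.2,0,-1])

```text
time_s: 9.83
tool_pos: [0.5359, 0.1099, 0.0981]
tool_rot: [0.515, 0.857, -0.001, -0.0]
force: [-3.9, -4.5, 1.9]
finger_gap: 0.015
grip_force: 98.0
```

```bash
python3 f.py
```

```text
t 9.8333 tcp [0.5359 0.1099 0.0981] Fjig [-2.4 -5.5] Fz 1.9 M [-1.05  1.3  -0.01] gap 0.014985564751859517
```

Request:
jog_arm(increments=[0,0,0,-0.05,0.05,0,-1,0,0,0,-0.1,0.1,0,-1,0,0,0,-0.1,0.1,0,-1])

```text
time_s: 10.08
tool_pos: [0.5373, 0.1095, 0.0981]
tool_rot: [0.515, 0.857, -0.001, -0.0]
force: [-4.8, -4.2, 0.7]
finger_gap: 0.0146
grip_force: 97.9
```

```bash
python3 f.py
```

```text
t 10.0833 tcp [0.5373 0.1095 0.0981] Fjig [-3.3 -5.4] Fz 0.7 M [-0.95  1.15  0.01] gap 0.014620337575307505
```

Request:
jog_arm(increments=[0,0,0,-0.05,0.05,0,-1,0,0,0,-0.1,0.1,0,-1,0,0,0,-0.15,0.15,0,-1,0,0,0,-0.15,0.15,0,-1])

```text
time_s: 10.42
tool_pos: [0.5393, 0.1088, 0.0981]
tool_rot: [0.515, 0.857, -0.001, -0.0]
force: [-3.5, -2.9, 0.8]
finger_gap: 0.0149
grip_force: 97.9
```

```bash
python3 f.py; python3 - <<'E'
from station import *
from h import *
s=camera("scene")
a=cv2.resize(s["color"][230:310,240:320],None,fx=7,fy=7,interpolation=cv2.INTER_CUBIC)
cv2.imwrite("pics/seat.png",a[...,::-1])
E
```

```text
t 10.4167 tcp [0.5393 0.1088 0.0981] Fjig [-2.5 -3.8] Fz 0.8 M [-1.01  1.11  0.01] gap 0.014867063269561099
```

View pics/seat.png

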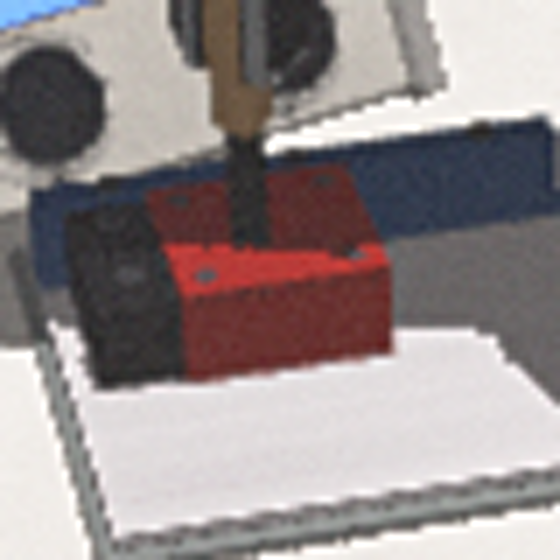

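The blank sits flat against the stop, with a small gap to the fence perhaps remaining. I keep pushing in jig +x.

Request:
jog_arm(increments=[0,0,0,-0.05,0.05,0,-1,0,0,0,-0.1,0.1,0,-1,0,0,0,-0.15,0.15,0,-1,0,0,0,-0.15,0.15,0,-1])

```text
time_s: 10.8
tool_pos: [0.5404, 0.1083, 0.0979]
tool_rot: [0.515, 0.857, -0.001, -0.001]
force: [-9.0, -2.7, 3.7]
finger_gap: 0.015
grip_force: 98.1
```

```bash
python3 f.py
```

```text
t 10.8 tcp [0.5404 0.1083 0.0979] Fjig [-7.8 -5.2] Fz 3.7 M [-0.83  2.55 -0.04] gap 0.014987085794318036
```

Request:
jog_arm(increments=[0,0,0,0,0,0.05,-1,0,0,0,0,0,0.1,-1,0,0,0,0,0,0.1,-1])

```text
time_s: 11.05
tool_pos: [0.5405, 0.1083, 0.097]
tool_rot: [0.515, 0.857, -0.001, -0.001]
force: [-9.4, -3.2, 6.2]
finger_gap: 0.0148
grip_force: 98.8
```

```bash
python3 f.py
```

```text
t 11.05 tcp [0.5405 0.1083 0.097 ] Fjig [-8.  -5.8] Fz 6.2 M [-0.94  2.76 -0.02] gap 0.014800479856785412
```

Request:
jog_arm(increments=[0,0,0,0.05,0.05,0.05,-1,0,0,0,0.05,0.05,0.1,-1,0,0,0,0.05,0.05,0.1,-1,0,0,0,0.05,0.05,0.1,-1])

```text
time_s: 11.38
tool_pos: [0.5408, 0.1086, 0.0969]
tool_rot: [0.515, 0.857, -0.002, -0.0]
force: [-14.3, -6.6, 26.0]
finger_gap: 0.015
grip_force: 101.8
```

```bash
python3 f.py
```

```text
t 11.3833 tcp [0.5408 0.1086 0.0969] Fjig [-11.7 -10.4] Fz 26.0 M [-2.    4.35 -0.  ] gap 0.015003446868122555
```

Request:
jog_arm(increments=[0,0,0,0,0,-0.03,-1,0,0,0,0,0,-0.06,-1,0,0,0,0,0,-0.06,-1])

```text
time_s: 11.63
tool_pos: [0.5406, 0.1086, 0.0969]
tool_rot: [0.515, 0.857, -0.002, -0.001]
force: [-12.4, -6.0, 15.1]
finger_gap: 0.0148
grip_force: 99.8
```

```bash
python3 f.py
```

```text
t 11.6333 tcp [0.5406 0.1086 0.0969] Fjig [-10.2  -9.3] Fz 15.1 M [-1.7   3.6   0.06] gap 0.014777511805045206
```

Request:
jog_arm(increments=[0,0,0,0,0.02,-0.02,-1,0,0,0,0,0.03,-0.03,-1,0,0,0,0,0.03,-0.03,-1,0,0,0,0,0.03,-0.03,-1,0,0,0,0,0.03,-0.03,-1,0,0,0,0,0.03,-0.03,-1])

```text
time_s: 12.13
tool_pos: [0.5406, 0.1086, 0.097]
tool_rot: [0.515, 0.857, -0.002, -0.001]
force: [-11.7, -6.6, 11.5]
finger_gap: 0.0151
grip_force: 99.6
```

```bash
python3 f.py; python3 - <<'E'
from station import *
from h import *
s=camera("scene")
a=cv2.resize(s["color"][230:310,240:320],None,fx=7,fy=7,interpolation=cv2.INTER_CUBIC)
cv2.imwrite("pics/end.png",a[...,::-1])
E
python3 f.py
```

```text
t 12.1333 tcp [0.5406 0.1086 0.097 ] Fjig [-9.3 -9.7] Fz 11.5 M [-1.76  3.47  0.07] gap 0.01505476943711464
t 12.1833 tcp [0.5406 0.1086 0.097 ] Fjig [-10.3  -8.7] Fz 10.9 M [-1.77  3.48  0.05] gap 0.015063055264742484
```

View pics/end.png

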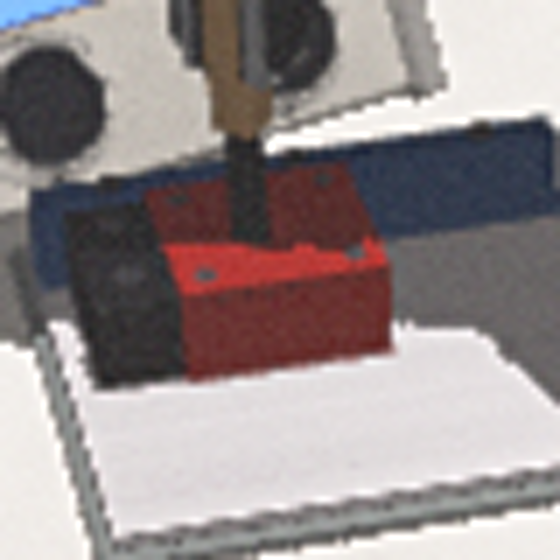

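The blank is square against the stop and the fence: its front edge runs from (188,380) to (390,350), parallel to the jig. The forces are about 10, 9 and 11 N. I'm handing it in.

```bash
python3 -c "
from station import manip
print(manip.job_done())"; python3 f.py
```

```text
the job is handed in; nothing more can be done
None
the job is handed in; nothing more can be done
```

The job is handed in: the stick, still gripped, holds the red blank square in the corner at about 10 N on the fence, 9 N on the stop and 11 N down, at 12.2 s; no verdict was returned.

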